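# Pack a sample in the latched carrier

## Task

Open the blue-lidded sample carrier by pulling up the recessed black paddle in its lid so that the latch trips as the lid rises, and swing the lid fully open. Stand the blue-capped bottle from the front of the worktop upright on the carrier's floor beside the cup already in there, setting it down and not dropping it. Then shut the lid until it latches, leaving everything else upright and where it stands.

Things in the scene. Friction and masses are not known exactly. Their poses are not given: they have to be found in the camera images.
- carrier: white insulated sample box fixed to the worktop, 190 (x) x 294 (y) x 118 mm high without its lid; origin at the centre of its underside, z up; its front (latch side) faces its own -x, the lid's hinge runs along its rear (+x) top edge. Walls 12 mm, floor 8 mm thick: inside 166 x 270 mm, 110 mm deep
- latch_post (a point): centre of the top of a grey block 40 (x) x 60 (y) mm and 64 mm high on the carrier's floor, against the middle of the front wall, under the lid's hanging latch hook; carrier coordinates (-63, 0, 72) mm. Things must stand beside or behind it
- carrier_lid (a joint): angle of the blue lid, rad: 0 shut, grows as its front rises, stop at 1.52 (nearly upright). Stiff hinge: the lid stays at any angle it is left at; moving it takes under 8 N at its front edge. Latched until the paddle is pulled. Pressed down at its front with about 5 N the latch snaps in by itself
- paddle (a joint): angle of the paddle relative to the lid, rad: 0 flush, grows as its free end is pulled up, stop at 0.6; a spring returns it (0.06 N m at 0 to 0.3 N m at 0.6). The latch lets go between 0.2 and 0.35
- lid_hinge (a point): middle of the lid's hinge axis (along the carrier's y), at carrier coordinates (95, 0, 118) mm. The lid is a slab 30 mm thick and 294 mm wide, its underside through this axis; shut, it reaches 198 mm from the axis to the front, with its top 148 mm above the worktop
- paddle_grip (a point): where to grasp the black paddle: the middle of the round grip bar at its free end; the point moves with it (x: from pivot to free end). The bar is 16 mm thick and 46 mm long (along y, over small end buttons); a plate 30 mm wide and 8 mm thick joins it to the pivot, 37 mm nearer the front and 2 mm higher. Pinch the bar end to end from above, fingers in the dish at both sides
- dish (a point): centre of the floor of the dish sunk in the lid's top round the paddle: 76 (x, front to hinge) x 116 (y) mm, floor 24 mm below the lid's top; 35 mm of open dish beyond each end of the paddle's bar, 25 mm behind it, 8 mm under it. Moves with the lid; 146 mm from the hinge axis
- lid_front (a point): middle of the lower front edge of the lid, 198 mm from the hinge axis; it moves with the lid
- carrier_floor (a point): centre of the carrier's inner floor, 8 mm above its underside
- sample_bottle: the sample: white reagent bottle with a blue screw cap and a blue-striped label, 56 mm diameter, 101 mm tall, about 0.2 kg; the cap is 34 mm diameter, from 69 to 101 mm above the underside; origin at the centre of the underside, z up. It stands on the front part of the worktop (a like one at the back wall is not meant)
- packed_cup: red-lidded cup of dark red beans standing inside the carrier, 62 mm diameter, 73 mm tall; origin at the centre of its underside
- red_cap_bottle: bystander: reagent bottle with red cap, 65 mm diameter, 116 mm tall; origin at the centre of the underside
- bean_cup: bystander: red-lidded cup of pale beans, 62 mm diameter, 73 mm tall; origin at the centre of the underside
- flour_cup: bystander: red-lidded cup of flour, 62 mm diameter, 73 mm tall; origin at the centre of the underside
- blue_marker: bystander: marker pen lying near the front edge, 122 mm long (its y), 14 mm thick
There are look-alikes about, which are no part of the job. Leave any brown or green look-alike of the sample_bottle alone.

How it is judged:
On the way, in this order (a step that is already met when the one before it is completed fails the run):
1. the paddle is pulled up so that the latch trips and the lid begins to rise (value of joint paddle above 0.15 rad and value of joint carrier_lid above 0.06 rad), for 0.1 s.
2. the lid is swung open past 1.2 rad (value of joint carrier_lid above 1.2 rad), for 0.2 s.
3. the bottle is set upright on the carrier's floor while still held (z of sample_bottle in the frame of carrier between 0.003 and 0.014 m and x of sample_bottle in the frame of carrier between -0.083 and 0.083 m and y of sample_bottle in the frame of carrier between -0.135 and 0.135 m and angle between sample_bottle's own z axis and vertical below 0.2 rad and contact force between the fingers and sample_bottle above 0.5 N), for 0.1 s.
At the end, for the whole second after the job is handed in: the lid is shut (within 0.05 rad) with the paddle flush (within 0.1 rad), that is latched; the blue-capped bottle and the cup stand upright (within 0.15 rad) and at rest on the carrier's floor inside it (value of joint carrier_lid below 0.05 rad and value of joint paddle below 0.1 rad and z of sample_bottle in the frame of carrier between 0.003 and 0.014 m and x of sample_bottle in the frame of carrier between -0.083 and 0.083 m and y of sample_bottle in the frame of carrier between -0.135 and 0.135 m and angle between each of sample_bottle, packed_cup's own z axis and vertical below 0.15 rad and z of packed_cup in the frame of carrier below 0.014 m and linear speed of each of sample_bottle, packed_cup below 0.02 m/s); the robot touches nothing.
It fails at once if the sample bottle is tipped over (more than 0.7 rad) (angle between sample_bottle's own z axis and vertical above 0.7 rad).
It fails at once if the packed cup is tipped (more than 0.4 rad) (angle between packed_cup's own z axis and vertical above 0.4 rad).
It fails at once if a bystander or the packed cup is moved by more than 40 mm (distance of any of red_cap_bottle, bean_cup, flour_cup, blue_marker, packed_cup from where it was at the start of the episode above 0.04 m).
It fails at once if an upright bystander is tipped (angle between any of red_cap_bottle, bean_cup, flour_cup's own z axis and vertical above 0.6 rad).
It also fails if it takes over 72 s, if anything falls off the work surface, if the arm or the gripper's body presses on something with over 40 N, if the wrist force passes 120 N, or if a joint passes its speed limit or range.

## Robot

A 6-joint arm with a two-finger parallel gripper is mounted at the origin on a cart in front of the work surface, level with it; the furniture and walls round the work are solid. World frame = base frame: x ahead of the robot, y to its left, z up, the work surface at z = 0. Lengths are in m, angles in rad, forces in N, time in s.
With the tool pointing down it reaches from about 0.25 to 0.775 m from the base axis. Payload 4 kg.
Tool frame: the origin (TCP) lies between the finger pads; the fingertips stand 14 mm ahead of it and the grasp point (between the pads) lies 5 mm behind it (tip_reach is the distance from the TCP to the fingertips, in m); z points along the fingers, y is the line along which they close (so a half turn about z gives the same grasp; the last joint's range is limited). The gripper opens to 94 mm and grips with 3 to 60 N. Pads are 16 mm wide; open, the fingers measure 119 mm over their backs; the gripper's body (75 mm by 177 mm) begins 78 mm behind the grasp point.
Start: joints at [-1.243, 0.087, 1.371, -0, 1.684, -0.103], TCP at [0.23, -0.5, 0.22] pointing down, gripper open.
Joint ranges: [-3.1, 3.1], [-0.76, 2.03], [0.27, 2.55], [-1.08, 4.22], [0.17, 2.65], [-2.57, 2.57]. Speed limits (rad/s): [2.79, 2.79, 3.14, 3.14, 3.14, 3.14].

## Interface

Orientations are given as [roll, pitch, yaw] about the fixed x, y, z axes, in that order (R = Rz(yaw) Ry(pitch) Rx(roll)).
In Python, from bench import * gives the robot as it stands. The module is installed in compiled form; this text tells all that it offers.
- The arm moves only by the tool servo_tool, never from a script. Its argument "targets" is a list of rows, each a list of 4 numbers: the shift along the tool's x, y, z in cm, then the turn about the tool's z in degrees. A call has 1 to 8 rows; each row is the pose to reach, as a shift and turn from the pose commanded when the call began, along the tool's axes at that moment; what a row does not reach only later rows make up. A row lasts 1/8 s, in which the tool goes at most 62.5 mm and 10.7 degrees, less where a joint would pass 70% of its speed; a pose out of reach is approached as far as the arm can. A call with a gripper value outside its range is refused whole. "claw" is the closure in counts, from 0 (fully open) to 255 (shut), set as the call begins (left out, the last holds). The fingers move at their own pace and stop on an object; the grip force is fixed at half the most. Time passes only in rows, so rows that repeat a pose let the fingers close. It gives the time, the measured TCP pose, the force, the opening and the grip force at its end, in the units of the state.
- get_obs(): the state, without advancing time (a new reading comes with each control period).
- snapshot(name): name is "scene" or "side" or "wrist"; returns the picture (420x560x3 uint8, blue, green, red); there is no depth.
- camera_model(name): a dict with "camera_matrix" (3x3 intrinsics, pixels), "camera_from_world" (4x4, takes a point from world to camera coordinates). Camera axes: x right, y up, looking along -z (the intrinsics and any distortion apply to the point x, -y, -z); pixel columns grow to the right and rows downward; lengths in m; the calibration is good to about 2 mm. A picture is of the moment at which its call begins: read the wrist's pose just before it. camera_model takes no time and is no camera call; for the wrist camera it gives the pose at the moment of the call.
- close_job(): hands the job in; it is judged then, once.
The state is a dict: "time": time; "joint_positions": joint angles; "qvel": joint speeds; "joint_torque": joint torques, N m; "tool_pos": TCP position; "ee_rot": TCP orientation; "wrist_force": force on the tool from outside, world axes, zero at the start; "wrist_torque": the same for the moment, N m; "width": finger opening in m; "finger_force": force on a finger pad.
Only numpy, scipy, OpenCV 4.12 (cv2) and the standard library are available. Lean on these libraries where they do the work, as an engineer would, in place of code of your own. Each camera call takes 0.05 s, during which the arm holds its last target. There are 200 camera calls.

## Working session

There is one attempt and no reset: what is moved stays moved. The work goes in short steps, Python scripts to look and compute and a tool call to move; the robot and the scene stay as the last step left them, time stands still between calls to the robot, and variables do not carry over. Pictures are saved under pics/ and viewed, at most 13 in all, crops included, and the job is handed in when it is done.

Besides the shell and the picture viewer there is one more tool, called after "Request:" as name([rows], argument=value, ...), one row to a line, values as JSON. servo_tool: Moves the arm, as the interface text tells. Its arguments: {"type":"object","properties":{"targets":{"type":"array"},"claw":{"type":"number"}},"required":["targets"]}

```bash
mkdir -p pics
python3 - <<'E'
from bench import *
import cv2,numpy as np
o=get_obs();print(o)
for n in ["scene","side"]:
    im=snapshot(n);cv2.imwrite(f"pics/{n}0.png",im)
    c=camera_model(n);print(n,np.round(c["camera_matrix"],2).tolist(),np.round(c["camera_from_world"],3).tolist(),[k for k in c])
E
```

```text
{'time': 0.0, 'joint_positions': array([-1.24310024e+00,  8.79694112e-02,  1.37218921e+00, -2.05245834e-05,
        1.68357809e+00, -1.03122064e-01]), 'qvel': array([ 0.00071049,  0.00035176,  0.00024299, -0.0001673 , -0.00033186,
        0.00062096]), 'joint_torque': array([ 1.28689171e-03, -3.40176880e+01, -3.02427900e+01,  7.19341985e-02,
        3.30341526e-02, -1.67394232e-04]), 'tool_pos': array([ 0.22950791, -0.4992871 ,  0.21832925]), 'ee_rot': array([-3.13945788e+00, -2.00417437e-04,  4.30815650e-01]), 'wrist_force': array([-0.52125266,  0.53560562, -0.10534742]), 'wrist_torque': array([ 0.02332928, -0.02202869,  0.00666304]), 'finger_force': 0.0, 'width': 0.09382808245667919}
scene [[409.41, 0.0, 279.52], [0.0, 409.41, 202.47], [0.0, 0.0, 1.0]] [[-0.773, -0.634, -0.0, 0.46], [0.371, -0.453, 0.811, -0.222], [-0.514, 0.627, 0.585, -1.074], [0.0, 0.0, 0.0, 1.0]] ['camera_matrix', 'camera_from_world']
side [[410.8, 0.0, 279.69], [0.0, 410.8, 213.91], [0.0, 0.0, 1.0]] [[0.08, -0.997, 0.017, 0.052], [0.459, 0.052, 0.887, -0.341], [-0.885, -0.063, 0.461, -1.112], [0.0, 0.0, 0.0, 1.0]] ['camera_matrix', 'camera_from_world']
```

View pics/scene0.png

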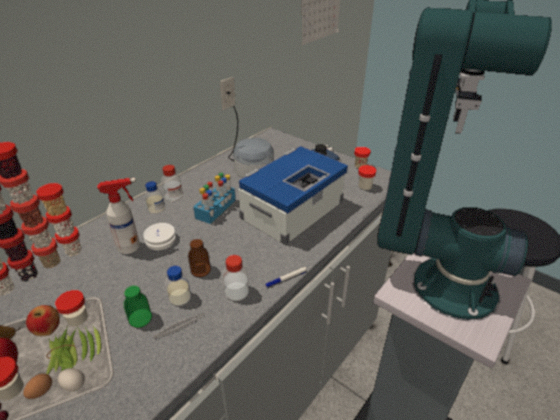

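View pics/side0.png

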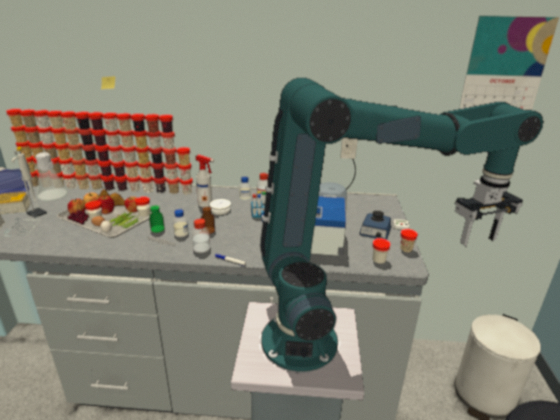

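The scene view shows the carrier's blue lid around (295,178) with the dish near (306,178). The sample bottle is at (178,287) with its cap at (176,273), next to brown (199,258), green (138,307) and red-cap (236,278) bottles. In the side view the arm covers most of the carrier.

```bash
cat > h.py <<'E'
from bench import *
import cv2,numpy as np
def ray(n,px,z,c=None):
    c=c or camera_model(n);K=np.array(c["camera_matrix"]);T=np.array(c["camera_from_world"])
    d=np.linalg.inv(K)@[px[0],px[1],1];d=d*[1,-1,-1];R=T[:3,:3];o=-R.T@T[:3,3];d=R.T@d
    return o+d*(z-o[2])/d[2]
def proj(n,P,c=None):
    c=c or camera_model(n);K=np.array(c["camera_matrix"]);T=np.array(c["camera_from_world"])
    p=T[:3,:3]@P+T[:3,3];p=K@(p*[1,-1,-1]);return p[:2]/p[2]
def blue(im):
    h=cv2.cvtColor(im,cv2.COLOR_BGR2HSV);return cv2.inRange(h,(100,130,50),(125,255,255))
def red(im):
    h=cv2.cvtColor(im,cv2.COLOR_BGR2HSV);return cv2.inRange(h,(0,150,80),(8,255,255))|cv2.inRange(h,(172,150,80),(180,255,255))
def blobs(m,amin=20):
    n,l,s,c=cv2.connectedComponentsWithStats(m)
    return [(s[i].tolist(),c[i].round(1).tolist()) for i in range(1,n) if s[i][4]>=amin]
E
python3 - <<'E'
from h import *
im=cv2.imread("pics/scene0.png")
m=blue(im)
for b in blobs(m): print(b, ray("scene",b[1],.095).round(3))
print('red')
for b in blobs(red(im),60):
  if b[1][0]>160: print(b, ray("scene",b[1],.07).round(3))
im2=cv2.imread("pics/side0.png")
for b in blobs(blue(im2)): print('side',b, ray("side",b[1],.09).round(3))
cv2.imwrite("pics/crop1.png",cv2.resize(im[130:270,140:370],None,fx=3.4,fy=3.4,interpolation=cv2.INTER_CUBIC))
E
```

```text
([240, 147, 107, 65, 2968], [290.0, 178.1]) [ 0.572 -0.026  0.095]
([288, 168, 35, 14, 132], [305.7, 173.6]) [ 0.549 -0.08   0.095]
([146, 182, 10, 9, 78], [150.8, 186.0]) [0.883 0.289 0.095]
([168, 266, 13, 14, 152], [174.2, 272.6]) [0.526 0.484 0.095]
([266, 279, 14, 7, 48], [273.0, 282.1]) [0.322 0.357 0.095]
red
([355, 147, 15, 11, 140], [361.8, 151.8]) [ 0.502 -0.369  0.07 ]
([163, 165, 12, 11, 104], [168.5, 169.9]) [0.954 0.168 0.07 ]
([359, 165, 17, 13, 181], [366.8, 170.8]) [ 0.42  -0.262  0.07 ]
([226, 255, 16, 17, 214], [233.5, 263.0]) [0.458 0.353 0.07 ]
side ([525, 63, 18, 12, 144], [534.3, 69.4]) [ 4.903 -2.809  0.09 ]
side ([242, 178, 6, 4, 20], [244.2, 179.4]) [0.879 0.286 0.09 ]
side ([315, 197, 30, 30, 708], [331.3, 211.6]) [ 0.601 -0.099  0.09 ]
side ([175, 210, 8, 6, 42], [178.6, 212.5]) [0.527 0.483 0.09 ]
```

View pics/crop1.png

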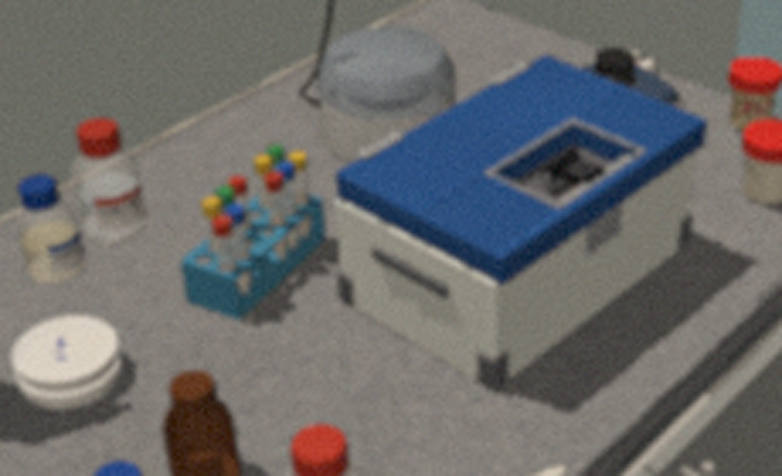

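The crop shows lid top corners at about crop (340,177), (503,264), (704,122) and (547,58). The grey-rimmed dish is centred near (567,165) with the black paddle in it. I'll work out the carrier pose from these.

Run:
```python
from h import *
f=lambda p:np.array(p)/3.4+[140,130]-[.35,.35]
P=[ray("scene",f(p),.148)[:2] for p in [(340,177),(503,264),(704,122),(547,58)]]
print(np.round(P,4)) # RL FL FR RR
RL,FL,FR,RR=P
print('len',[np.linalg.norm(a-b).round(3) for a,b in [(RL,FL),(FR,RR),(RL,RR),(FL,FR)]])
fx=(RL-FL)+(RR-FR);fy=(RL-RR)+(FL-FR)
print(np.arctan2(fx[1],fx[0]),np.arctan2(-fy[0],fy[1]),np.mean(P,0))
for q in [(487,173),(560,207),(644,152),(573,120),(567,165)]: print(ray("scene",f(q),.148).round(4))
```

```text
[[ 0.6242  0.1508]
 [ 0.4349  0.1607]
 [ 0.4284 -0.1306]
 [ 0.616  -0.1383]]
len [np.float64(0.189), np.float64(0.188), np.float64(0.289), np.float64(0.291)]
-0.04685110184155476 -0.02533784457800933 [0.5258699  0.01066243]
[0.529  0.0646 0.148 ]
[0.448  0.0668 0.148 ]
[ 0.4421 -0.0515  0.148 ]
[ 0.5244 -0.0566  0.148 ]
[0.4826 0.0097 0.148 ]
```

```bash
cat >> h.py <<'E'
from scipy.spatial.transform import Rotation as Ro
def T0(o):
    return Ro.from_euler('xyz',o["ee_rot"]).as_matrix(),o["tool_pos"]
def rel(ps,yaw=None):
    o=get_obs();R,p=T0(o)
    for q in ps: print((R.T@(np.array(q)-p)*100).round(2))
    if yaw is not None: print('turn',np.degrees((o["ee_rot"][2]-yaw+np.pi)%(2*np.pi)-np.pi).round(1))
E
python3 -c "
from h import *
rel([(.44,.01,.32)],-.03)
c=camera_model('wrist');T=np.array(c['camera_from_world']);print(c['camera_matrix']);o=-T[:3,:3].T@T[:3,3];print('cam',o,'axis',-T[2,:3]);rel([o])"
```

```text
[ 40.4  -37.51 -10.08]
turn 26.4
[[354.63139407   0.         278.1296014 ]
 [  0.         354.63139407 210.23695372]
 [  0.           0.           1.        ]]
cam [ 0.3034712  -0.46602347  0.3833156 ] axis [-0.25151122 -0.11308655 -0.96122502]
[  8.11   0.03 -16.49]
```

Request:
servo_tool([
  [5,-4.7,-4,3],
  [10,-9.4,-7,8],
  [15,-14,-10,13],
  [20,-19,-10,18],
  [25,-23.5,-10,23],
  [31,-29,-10,26.4],
  [36,-33.5,-10,26.4],
  [40.4,-37.5,-10,26.4],
], claw=65)

```text
time: 1.1
tool_pos: [0.4123, -0.0545, 0.3187]
ee_rot: [3.141, -0.0, -0.03]
wrist_force: [1.0, -0.1, -0.1]
width: 0.0699
finger_force: 0.0
```

Request:
servo_tool([
  [0,0,0,0],
  [0,0,0,0],
])

```text
time: 1.35
tool_pos: [0.4119, -0.0565, 0.3186]
ee_rot: [3.141, 0.001, -0.029]
wrist_force: [-0.0, -0.9, -0.8]
width: 0.0699
finger_force: 0.0
```

Run:
```python
from h import *
import json
o=get_obs();print(o["time"],o["tool_pos"],o["ee_rot"],o["width"],o["wrist_force"],o["joint_positions"].round(2))
c=camera_model("wrist");im=snapshot("wrist");cv2.imwrite("pics/w1.png",im)
json.dump({k:np.array(v).tolist() for k,v in c.items()},open("w1.json","w"))
```

```text
1.35 [ 0.4118559  -0.05652483  0.3185589 ] [ 3.14105329e+00  1.02147234e-03 -2.92095141e-02] 0.06987605070605685 [-0.00784335 -0.86264973 -0.80647247] [-0.27 -0.21  1.46 -0.    1.9   1.33]
```

View pics/w1.png

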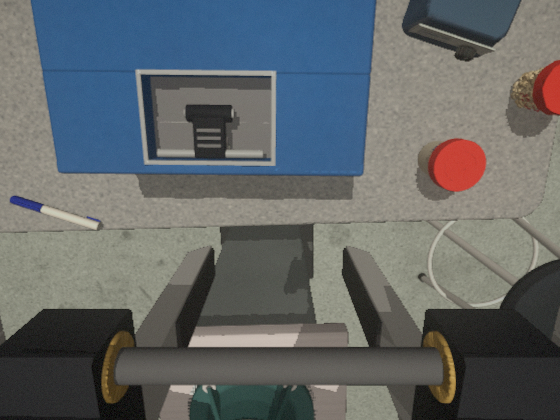

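The wrist view is clear. The bar spans (186,113) to (233,113), the dish rim runs from (137,70) to (276,164), and the lid's front edge runs from (57,173) to (364,175).

Run:
```python
from h import *
import json
c=json.load(open("w1.json"))
for n,p,z in [("FL",(57,172),.148),("FR",(364,174),.148),("rim",(137,70),.148),("rim",(274,72),.148),("rim",(276,164),.148),("rim",(145,164),.148),("bar",(186,113),.143),("bar",(233,113),.143),("bar",(209.5,113),.143)]: print(n,ray("wrist",p,z,c).round(4))
```

```text
FL [0.4407 0.1538 0.148 ]
FR [ 0.4301 -0.1392  0.148 ]
rim [0.5291 0.0648 0.148 ]
rim [ 0.5239 -0.0561  0.148 ]
rim [ 0.4422 -0.0554  0.148 ]
rim [0.4459 0.0688 0.148 ]
bar [0.4912 0.0265 0.143 ]
bar [ 0.4899 -0.017   0.143 ]
bar [0.4906 0.0047 0.143 ]
```

```bash
python3 -c "
from h import *
rel([(.491,.0055,.21),(.491,.0055,.142)],-.036)"
```

```text
[ 7.73 -6.53 10.85]
[ 7.74 -6.53 17.65]
turn 0.3
```

Request:
servo_tool([
  [3,-2.5,3,0.3],
  [6,-5,6,0.3],
  [7.7,-6.5,10,0.3],
  [7.7,-6.5,12,0.3],
  [7.7,-6.5,12,0.3],
])

```text
time: 2.02
tool_pos: [0.4897, 0.0044, 0.1966]
ee_rot: [3.142, 0.005, -0.039]
wrist_force: [0.4, -0.3, -0.2]
width: 0.0696
finger_force: 0.0
```

Run:
```python
from h import *
import json
rel([(.491,.0055,.1415)],-.036)
c=camera_model("wrist");im=snapshot("wrist");cv2.imwrite("pics/w2.png",im)
json.dump({k:np.array(v).tolist() for k,v in c.items()},open("w2.json","w"))
print(proj("wrist",np.array([.491,.0055,.143]),c))
```

```text
[ 0.15 -0.12  5.51]
turn -0.2
[276.40663156 235.08872807]
```

View pics/w2.png

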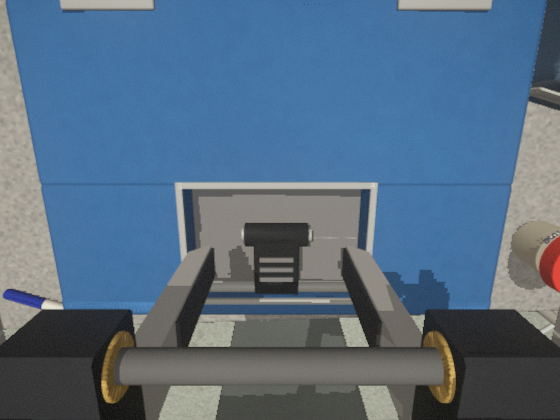

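The bar at (277,235) matches the prediction (276,235), and the fingers straddle it evenly. I'll descend and pinch.

Request:
servo_tool([
  [0.1,-0.1,2.5,0],
  [0.1,-0.1,4.5,0],
  [0.1,-0.1,5.4,0],
  [0.1,-0.1,5.4,0],
])

```text
time: 2.58
tool_pos: [0.4922, 0.0065, 0.1457]
ee_rot: [3.141, -0.001, -0.036]
wrist_force: [0.6, 0.1, -0.1]
width: 0.07
finger_force: 0.0
```

Request:
servo_tool([
  [0,0,0,0],
  [0,0,0,0],
  [0,0,0,0],
  [0,0,0,0],
], claw=255)

```text
time: 3.08
tool_pos: [0.4926, 0.0059, 0.1457]
ee_rot: [3.139, -0.002, -0.036]
wrist_force: [0.5, -5.1, 2.6]
width: 0.0454
finger_force: 30.0
```

Run:
```python
from h import *
o=get_obs();R,p=T0(o)
g0=np.array([141,22.]) # bar rel hinge (mm), now
last=None
for th,ph in [(0,0),(0,.35),(0,.6),(.1,.6),(.3,.6),(.5,.6),(.7,.6),(.9,.6),(1.1,.6),(1.25,.6),(1.35,.6),(1.4,.6)]:
    u=178-37*np.cos(ph)-2*np.sin(ph);v=24+37*np.sin(ph)-2*np.cos(ph)
    U=u*np.cos(th)-v*np.sin(th);V=u*np.sin(th)+v*np.cos(th)
    print(th,ph,'tool x,z cm',((141-U)/10).round(2),(-(V-22)/10).round(2))
print(p,o["ee_rot"])
```

```text
0 0 tool x,z cm 0.0 -0.0
0 0.35 tool x,z cm -0.16 -1.28
0 0.6 tool x,z cm -0.53 -2.12
0.1 0.6 tool x,z cm -0.03 -3.56
0.3 0.6 tool x,z cm 1.4 -6.26
0.5 0.6 tool x,z cm 3.33 -8.61
0.7 0.6 tool x,z cm 5.69 -10.53
0.9 0.6 tool x,z cm 8.39 -11.95
1.1 0.6 tool x,z cm 11.32 -12.8
1.25 0.6 tool x,z cm 13.59 -13.05
1.35 0.6 tool x,z cm 15.11 -13.03
1.4 0.6 tool x,z cm 15.87 -12.96
[0.49255993 0.00588072 0.14571652] [ 3.13870728e+00 -1.72388194e-03 -3.57637713e-02]
```

Request:
servo_tool([
  [-0.1,0,-0.7,0],
  [-0.2,0,-1.3,0],
  [-0.4,0,-1.8,0],
  [-0.5,0,-2.2,0],
  [-0.3,0,-2.9,0],
  [0,0,-3.6,0],
  [0,0,-3.6,0],
])

```text
time: 3.95
tool_pos: [0.4933, 0.0058, 0.1799]
ee_rot: [3.139, -0.002, -0.036]
wrist_force: [5.8, -4.5, -6.5]
width: 0.0454
finger_force: 30.0
```

Request:
servo_tool([
  [0.6,0,-1.4,0],
  [1.4,0,-2.7,0],
  [2.3,0,-3.9,0],
  [3.3,0,-5,0],
  [4.5,0,-6,0],
  [5.7,0,-6.9,0],
  [5.7,0,-6.9,0],
])

```text
time: 4.82
tool_pos: [0.5476, 0.0037, 0.2485]
ee_rot: [3.139, 0.006, -0.036]
wrist_force: [-3.3, -5.7, -2.8]
width: 0.0454
finger_force: 30.0
```

Run:
```python
from h import *
o=get_obs();print(o["time"],o["tool_pos"],o["width"],o["wrist_force"])
im=snapshot("side");im2=snapshot("scene")
a=np.hstack([im[60:330,200:480],im2[60:330,160:440]]);cv2.imwrite("pics/s3.png",cv2.resize(a,(790,381)))
```

```text
4.825 [0.54756852 0.00371962 0.2484782 ] 0.04544828555874953 [-3.33454675 -5.6943597  -2.83085066]
```

View pics/s3.png

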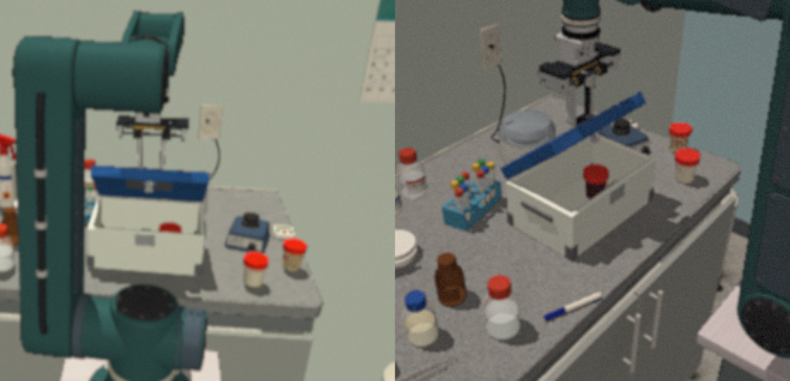

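The lid is up about 0.7 rad with the paddle still gripped, and the packed cup sits on the -y side. I'll continue the arc.

Request:
servo_tool([
  [1.3,0,-0.8,0],
  [2.7,0,-1.4,0],
  [4.2,0,-1.9,0],
  [5.6,0,-2.3,0],
  [7,0,-2.45,0],
  [8.4,0,-2.5,0],
  [9.6,0,-2.5,0],
  [9.6,0,-2.5,0],
])

```text
time: 5.92
tool_pos: [0.6439, 0.0, 0.273]
ee_rot: [3.139, 0.006, -0.037]
wrist_force: [-2.0, -5.7, -2.6]
width: 0.0448
finger_force: 30.0
```

Request:
servo_tool([
  [0,0,0,0],
  [0,0,0,0],
  [0,0,0,0],
], claw=120)

```text
time: 6.3
tool_pos: [0.645, 0.0025, 0.2753]
ee_rot: [-3.141, -0.001, -0.034]
wrist_force: [-0.7, 0.3, 0.1]
width: 0.0496
finger_force: 0.0
```

Run:
```python
from h import *
o=get_obs();print(o["time"],o["tool_pos"],o["width"],o["wrist_force"])
im=snapshot("side");im2=snapshot("scene")
a=np.hstack([im[60:330,200:480],im2[60:330,160:440]]);cv2.imwrite("pics/s4.png",cv2.resize(a,(790,381)))
```

```text
6.3 [0.6450061  0.00246763 0.27530062] 0.04963689532535121 [-0.66254775  0.32677488  0.09816145]
```

View pics/s4.png

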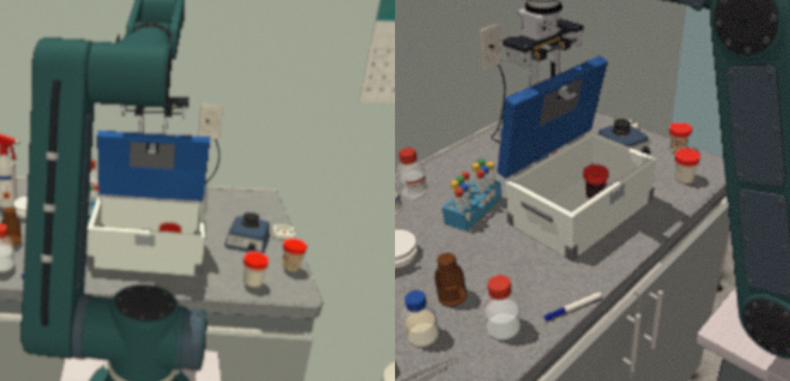

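Request:
servo_tool([
  [0,0,0,0],
  [0,0,0,0],
  [0,0,-3,0],
  [0,0,-8,0],
  [0,0,-12,0],
  [-5,0,-12,0],
  [-11,0,-12,0],
  [-16,0,-12,0],
], claw=65)

```text
time: 7.4
tool_pos: [0.4833, 0.0075, 0.3954]
ee_rot: [3.141, -0.001, -0.035]
wrist_force: [-0.5, -0.5, 0.4]
width: 0.07
finger_force: 0.0
```

Request:
servo_tool([
  [0,0,2,0],
  [0,0,7,0],
  [0,0,12.5,0],
  [0,0,12.5,0],
], claw=255)

```text
time: 7.9
tool_pos: [0.4809, 0.0079, 0.2628]
ee_rot: [-3.141, 0.015, -0.035]
wrist_force: [-0.6, -0.4, 0.5]
width: 0.0334
finger_force: 0.0
```

```bash
python3 -c "
from h import *
print(get_obs()['tool_pos']);rel([(.613,.0035,.265)],-.036)"
```

```text
[0.48090841 0.00785674 0.26284901]
[13.21 -0.03 -0.42]
turn 0.0
```

Request:
servo_tool([
  [5,0,-0.4,0],
  [8,0,-0.4,0],
  [9.5,0,-0.4,0],
  [10.6,0,-0.4,0],
  [11.7,0,-0.4,0],
  [12.5,0,-0.4,0],
  [13,0,-0.4,0],
  [13,0,-0.4,0],
])

```text
time: 8.9
tool_pos: [0.5958, 0.0029, 0.2619]
ee_rot: [3.141, 0.063, -0.037]
wrist_force: [-45.6, -1.9, -22.3]
width: 0.0007
finger_force: 21.6
```

Request:
servo_tool([
  [-3,0,0,0],
  [-8,0,0,0],
  [-8,0,-6,0],
  [-8,0,-11,0],
  [-8,0,-14,0],
])

```text
time: 9.52
tool_pos: [0.5352, 0.0058, 0.4206]
ee_rot: [3.141, -0.01, -0.035]
wrist_force: [0.5, -0.2, 0.3]
width: 0.0005
finger_force: 0.0
```

Run:
```python
from h import *
import json
o=get_obs();print(o["time"],o["tool_pos"],o["ee_rot"],o["wrist_force"])
im=snapshot("side");im2=snapshot("scene")
c=camera_model("wrist");w=snapshot("wrist");cv2.imwrite("pics/w5r.png",w);cv2.imwrite("pics/side5.png",im);cv2.imwrite("pics/scene5.png",im2)
json.dump({k:np.array(v).tolist() for k,v in c.items()},open("w5.json","w"))
a=np.hstack([im[100:300,250:400],im2[100:300,220:370]])
a=cv2.resize(a,(450,300));b=cv2.resize(w,(400,300));
a=a[:, :400];cv2.imwrite("pics/s5.png",np.vstack([np.hstack([cv2.resize(im2[100:300,220:420],(400,300)),cv2.resize(im[130:280,260:410],(400,300))]),np.hstack([b,np.zeros_like(b)])])[:600,:800])
for n,i in [("scene",im2),("side",im)]:
  for bb in blobs(red(i),25):
    if 250<bb[1][0]<420: print(n,bb,ray(n,bb[1],.081).round(3))
for bb in blobs(red(w),100): print("w",bb,ray("wrist",bb[1],.081,c).round(3))
```

```text
9.525 [0.53517079 0.00582355 0.42064385] [ 3.14122426 -0.01030791 -0.03487365] [ 0.45377914 -0.18548243  0.34569642]
scene ([355, 147, 15, 11, 139], [361.8, 151.9]) [ 0.492 -0.35   0.081]
scene ([359, 165, 17, 13, 182], [366.8, 170.8]) [ 0.412 -0.245  0.081]
scene ([294, 177, 17, 14, 196], [302.0, 183.4]) [ 0.536 -0.043  0.081]
side ([260, 173, 7, 7, 34], [263.4, 175.9]) [0.953 0.207 0.081]
side ([314, 219, 14, 5, 54], [320.4, 220.8]) [ 0.537 -0.057  0.081]
side ([401, 229, 16, 12, 152], [408.4, 234.5]) [ 0.469 -0.369  0.081]
side ([373, 238, 17, 13, 179], [381.0, 244.1]) [ 0.392 -0.262  0.081]
w ([139, 0, 14, 15, 168], [145.3, 6.9]) [0.753 0.168 0.081]
w ([161, 18, 14, 15, 165], [167.7, 24.8]) [0.731 0.142 0.081]
w ([100, 35, 14, 15, 150], [106.1, 42.0]) [0.714 0.225 0.081]
w ([301, 141, 41, 42, 1353], [321.0, 161.8]) [ 0.547 -0.056  0.081]
w ([513, 159, 47, 41, 1479], [536.8, 179.0]) [ 0.511 -0.368  0.081]
w ([435, 216, 43, 39, 1309], [456.3, 235.0]) [ 0.429 -0.26   0.081]
w ([9, 240, 33, 30, 694], [24.3, 254.3]) [0.421 0.399 0.081]
```

View pics/s5.png

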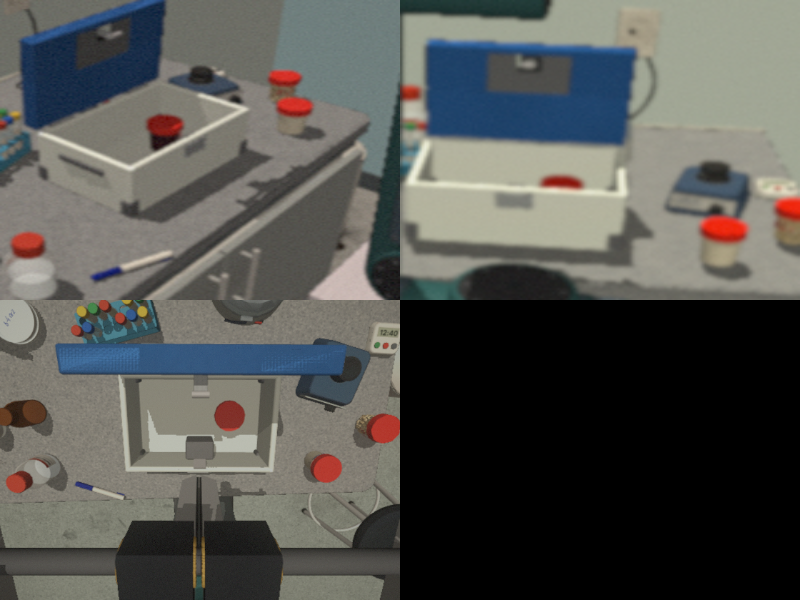

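The lid stands fully open and the hook hangs under it. The packed cup is at about (0.545,-0.055), so the left half of the floor is free. Next I'll check the bottle's neighbours.

Run:
```python
from h import *
print('cap',ray("scene",(174.7,272.6),.088),ray("side",(178.6,212.5),.093))
im=cv2.imread("pics/scene0.png");h=cv2.cvtColor(im,cv2.COLOR_BGR2HSV)
for b in blobs(cv2.inRange(h,(40,100,30),(85,255,255)),60): print('green',b,ray("scene",(b[1][0],b[0][1]+6),.09).round(3))
print('brown cap',ray("scene",(197.5,245),.09).round(3),ray("scene",(200,274),0).round(3))
rel([(.5265,.482,.22)],3.105)
```

```text
cap [0.53121692 0.47964508 0.088     ] [0.52106706 0.48092455 0.093     ]
green ([124, 286, 28, 42, 819], [136.6, 307.2]) [0.548 0.576 0.09 ]
brown cap [0.563 0.379 0.09 ] [0.553 0.392 0.   ]
[ -2.79 -47.58  19.8 ]
turn -179.9
```

Request:
servo_tool([
  [0,-6,0,-10],
  [-1,-12,0,-20],
  [-1,-18,0,-30],
  [-2,-24,1,-40],
  [-2,-30,2,-50],
  [-3,-36,3,-60],
  [-3,-42,4,-70],
  [-3,-47.5,4,-80],
], claw=80)

```text
time: 10.68
tool_pos: [0.5212, 0.4836, 0.3711]
ee_rot: [-3.139, 0.003, 1.368]
wrist_force: [1.2, 0.3, -0.2]
width: 0.0645
finger_force: 0.0
```

Request:
servo_tool([
  [0,0,0,-10],
  [0,0,0,-20],
  [0,0,0,-30],
  [0,0,0,-40],
  [0,0,0,-50],
  [0,0,0,-60],
  [0,0,0,-70],
  [0,0,0,-80],
])

```text
time: 11.68
tool_pos: [0.5219, 0.4816, 0.3722]
ee_rot: [-3.14, -0.001, 2.763]
wrist_force: [-1.2, -0.4, -0.7]
width: 0.0646
finger_force: 0.0
```

Run:
```python
from h import *
o=get_obs();print(o["time"],o["tool_pos"],o["ee_rot"],o["joint_positions"].round(2))
rel([(.5265,.482,.25)],3.105)
```

```text
11.675 [0.52187475 0.4816412  0.37221024] [-3.13975170e+00 -1.11400841e-03  2.76323867e+00] [ 0.67  0.53  0.5   0.    2.11 -0.53]
[-0.43  0.23 12.22]
turn -19.6
```

Request:
servo_tool([
  [-0.4,0.2,3,-10],
  [-0.4,0.2,7,-19.6],
  [-0.4,0.2,11,-19.6],
  [-0.4,0.2,15,-19.6],
  [-0.4,0.2,15,-19.6],
])

```text
time: 12.3
tool_pos: [0.5242, 0.4803, 0.217]
ee_rot: [-3.134, -0.009, 3.099]
wrist_force: [-0.1, -0.2, 0.0]
width: 0.0648
finger_force: 0.0
```

Run:
```python
from h import *
import json
o=get_obs();print(o["time"],o["tool_pos"],o["ee_rot"])
c=camera_model("wrist");w=snapshot("wrist");cv2.imwrite("pics/w6.png",w)
json.dump({k:np.array(v).tolist() for k,v in c.items()},open("w6.json","w"))
for b in blobs(blue(w),100): print(b,ray("wrist",b[1],.098,c).round(4))
print(proj("wrist",np.array([.5265,.482,.101]),c))
```

```text
12.3 [0.52424414 0.48028227 0.2170038 ] [-3.13376629 -0.00921857  3.09942595]
([59, 33, 47, 25, 538], [81.6, 45.2]) [0.3922 0.3394 0.098 ]
([262, 194, 41, 40, 1231], [282.1, 213.6]) [0.5278 0.4826 0.098 ]
[281.34163871 213.17206045]
```

View pics/w6.png

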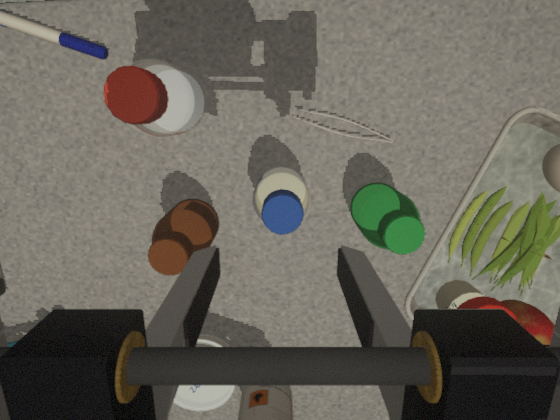

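The cap at (282,213) gives (0.527,0.4825), with the brown and green bottles clear on either side. I'll descend.

```bash
python3 -c "
from h import *
rel([(.527,.4825,.085)],3.105)"
```

```text
[-0.22  0.19 13.6 ]
turn -0.3
```

Request:
servo_tool([
  [-0.2,0.2,4,0],
  [-0.2,0.2,8,0],
  [-0.2,0.2,11,0],
  [-0.2,0.2,12.5,0],
  [-0.2,0.2,13,0],
  [-0.2,0.2,13,0],
])

```text
time: 13.1
tool_pos: [0.5291, 0.4843, 0.0958]
ee_rot: [3.14, 0.002, 3.099]
wrist_force: [-0.0, -0.6, 0.1]
width: 0.0643
finger_force: 0.0
```

```bash
python3 -c "
from h import *
print(get_obs()['wrist_force']);rel([(.527,.4825,.085)],3.105)"
```

```text
[-0.04448101 -0.63230653  0.07619489]
[ 0.2  -0.19  1.08]
turn -0.3
```

Request:
servo_tool([
  [0.1,-0.1,0.9,0],
  [0.1,-0.1,0.9,0],
  [0.1,-0.1,0.9,0],
])

```text
time: 13.48
tool_pos: [0.5273, 0.4827, 0.0851]
ee_rot: [3.142, 0.0, 3.099]
wrist_force: [-0.6, 0.2, 0.2]
width: 0.0645
finger_force: 0.0
```

Request:
servo_tool([
  [0,0,0,0],
  [0,0,0,0],
  [0,0,0,0],
  [0,0,0,0],
], claw=255)

```text
time: 13.98
tool_pos: [0.5272, 0.4827, 0.085]
ee_rot: [-3.141, 0.0, 3.099]
wrist_force: [-0.1, -1.2, 0.2]
width: 0.0331
finger_force: 29.9
```

Request:
servo_tool([
  [0,0,-1,0],
  [0,0,-4,0],
  [0,0,-8,0],
  [0,0,-13,0],
  [0,0,-18,0],
  [0,0,-18,0],
])

```text
time: 14.72
tool_pos: [0.5286, 0.4838, 0.2723]
ee_rot: [3.134, 0.009, 3.099]
wrist_force: [0.3, -0.1, -1.9]
width: 0.033
finger_force: 29.9
```

Run:
```python
from h import *
cy,sy=np.cos(-.036),np.sin(-.036);R=np.array([[cy,-sy],[sy,cy]])
t=np.array([.538,.0036])+R@[-.02,.077];print(t)
rel([(t[0],t[1],.27)],3.105)
print(get_obs()['wrist_force'])
```

```text
[0.52078436 0.08126995]
[ -0.92 -40.25  -0.08]
turn -0.3
[ 0.29527565 -0.07627701 -1.86870157]
```

Request:
servo_tool([
  [0,-3,0,0],
  [0,-8,0,0],
  [-0.5,-14,0,0],
  [-0.9,-20,0,0],
  [-0.9,-26,0,0],
  [-0.9,-32,0,0],
  [-0.9,-37,0,0],
  [-0.9,-40,0,0],
])

```text
time: 15.72
tool_pos: [0.5181, 0.0803, 0.2626]
ee_rot: [-3.141, -0.004, 3.097]
wrist_force: [0.3, 0.1, -1.7]
width: 0.0329
finger_force: 29.9
```

Request:
servo_tool([
  [0,0,0,0],
  [0,0,0,0],
])

```text
time: 15.98
tool_pos: [0.5188, 0.0832, 0.2635]
ee_rot: [3.141, -0.002, 3.1]
wrist_force: [-0.1, -0.8, -1.5]
width: 0.0332
finger_force: 29.9
```

Run:
```python
from h import *
o=get_obs();print(o['time'],o['tool_pos'],o['wrist_force'],o['width'])
rel([(.5208,.0813,.097)],3.105)
w=snapshot("wrist");cv2.imwrite("pics/w7.png",w)
```

```text
15.975 [0.51882851 0.08316054 0.26351419] [-0.09951438 -0.7716119  -1.54833526] 0.033229707625266676
[-0.25 -0.18 16.65]
turn -0.3
```

View pics/w7.png

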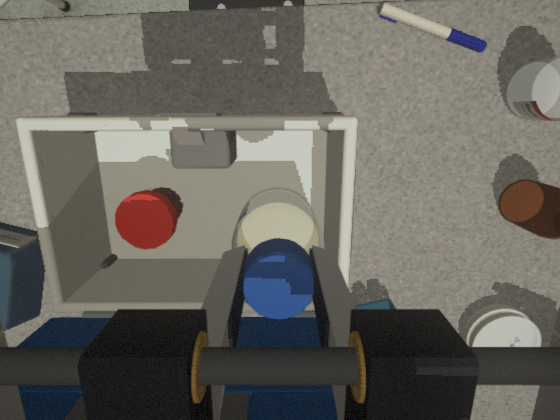

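The bottle hangs upright at (278,255), over the free half of the carrier and clear of the cup (147,220) and post (203,150). I'll lower it.

Request:
servo_tool([
  [-0.2,-0.1,4,0],
  [-0.2,-0.1,8,0],
  [-0.2,-0.1,12,0],
  [-0.2,-0.1,14.5,0],
  [-0.2,-0.1,15.7,0],
  [-0.2,-0.1,15.7,0],
  [-0.2,-0.1,15.7,0],
])

```text
time: 16.9
tool_pos: [0.5223, 0.082, 0.1095]
ee_rot: [3.141, 0.003, 3.1]
wrist_force: [-0.2, 0.1, -1.4]
width: 0.0327
finger_force: 29.9
```

Request:
servo_tool([
  [0,0,0.4,0],
  [0,0,0.8,0],
  [0,0,1.1,0],
  [0,0,1.3,0],
  [0,0,1.5,0],
  [0,0,1.5,0],
])

```text
time: 17.65
tool_pos: [0.5214, 0.0816, 0.093]
ee_rot: [-3.141, 0.0, 3.099]
wrist_force: [0.9, 0.2, -3.1]
width: 0.0328
finger_force: 29.9
```

Request:
servo_tool([
  [0,0,0.1,0],
  [0,0,0.2,0],
  [0,0,0.2,0],
])

```text
time: 18.02
tool_pos: [0.5218, 0.0817, 0.0929]
ee_rot: [-3.142, 0.002, 3.099]
wrist_force: [-3.1, -0.2, 6.1]
width: 0.033
finger_force: 30.0
```

Request:
servo_tool([
  [0,0,0,0],
  [0,0,0,0],
  [0,0,0,0],
  [0,0,0,0],
], claw=95)

```text
time: 18.52
tool_pos: [0.5213, 0.0816, 0.0907]
ee_rot: [-3.141, -0.0, 3.099]
wrist_force: [0.5, -0.1, 0.4]
width: 0.0587
finger_force: 0.0
```

Request:
servo_tool([
  [0,0,-2,0],
  [0,0,-5,0],
  [0,0,-10,0],
  [0,0,-16,0],
  [0,0,-22,0],
  [0,0,-28,0],
  [0,0,-28,0],
])

```text
time: 19.4
tool_pos: [0.5227, 0.0817, 0.3776]
ee_rot: [3.141, 0.012, 3.099]
wrist_force: [0.5, 0.4, -0.7]
width: 0.0588
finger_force: 0.0
```

Run:
```python
from h import *
o=get_obs();print(o['time'],o['tool_pos'],o['ee_rot'],o['width'],o['wrist_force'])
w=snapshot("wrist");im2=snapshot("scene")
cv2.imwrite("pics/s8.png",np.hstack([cv2.resize(w,(400,300)),cv2.resize(im2[90:270,190:430],(400,300))]))
rel([(.74,.002,.38),(.665,.002,.27)],3.105)
```

```text
19.4 [0.52266291 0.08171574 0.37762966] [3.14057491 0.01242616 3.09943364] 0.058840518815840986 [ 0.49542071  0.38228308 -0.7002995 ]
[-22.16  -7.03  -0.85]
[-14.65  -7.35  10.14]
turn -0.3
```

View pics/s8.png

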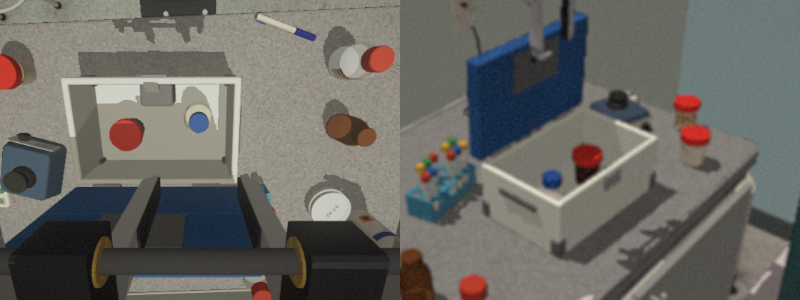

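The bottle stands upright beside the cup and nothing else has moved. Next I'll go behind the lid, off to the side of the dish, and close it along the arc.

Run:
```python
from h import *
rel([(.715,.095,.40),(.715,.095,.27)],3.105)
for th,r in zip([1.5,1.4,1.25,1.1,.95,.8,.65,.5,.35,.2,.1,0,-.03],[150,152,155,158,162,166,170,174,178,182,184,185,185]):
    u=r*np.cos(th)-38*np.sin(th);v=r*np.sin(th)+30*np.cos(th)
    print(th,'u',(u/10).round(2),'world x',round(.636-u/1e3,3),'tcp z',round(.132+v/1e3,3))
```

```text
[-19.27   2.15  -2.85]
[-19.26   2.15  10.15]
turn -0.3
1.5 u -2.73 world x 0.663 tcp z 0.284
1.4 u -1.16 world x 0.648 tcp z 0.287
1.25 u 1.28 world x 0.623 tcp z 0.289
1.1 u 3.78 world x 0.598 tcp z 0.286
0.95 u 6.33 world x 0.573 tcp z 0.281
0.8 u 8.84 world x 0.548 tcp z 0.272
0.65 u 11.23 world x 0.524 tcp z 0.259
0.5 u 13.45 world x 0.502 tcp z 0.242
0.35 u 15.42 world x 0.482 tcp z 0.221
0.2 u 17.08 world x 0.465 tcp z 0.198
0.1 u 17.93 world x 0.457 tcp z 0.18
0 u 18.5 world x 0.451 tcp z 0.162
-0.03 u 18.61 world x 0.45 tcp z 0.156
```

Request:
servo_tool([
  [0,0,-2.5,0],
  [-5,0,-2.5,0],
  [-11,1,-2.5,0],
  [-16,1.5,-2.5,0],
  [-19,2,-2.5,0],
  [-19.2,2,-2.5,0],
], claw=255)

```text
time: 20.25
tool_pos: [0.7162, 0.0935, 0.388]
ee_rot: [-3.14, -0.011, 3.099]
wrist_force: [-0.4, 0.2, -0.5]
width: 0.0029
finger_force: 0.0
```

Run:
```python
from h import *
o=get_obs();print(o['tool_pos'],o['wrist_force'],o['joint_positions'].round(2))
rel([(.715,.095,.28),(.675,.095,.28)],3.105)
```

```text
[0.71616368 0.0935144  0.38799244] [-0.42558925  0.23769532 -0.47715019] [ 0.05  0.61  0.35 -0.    2.19 -1.48]
[ 0.    0.16 10.8 ]
[ 4.000e+00 -1.000e-02  1.084e+01]
turn -0.3
```

Request:
servo_tool([
  [0,0.1,3,0],
  [0,0.1,7,0],
  [0,0.1,10.5,0],
  [0,0.1,10.5,0],
  [2,0.1,10.5,0],
  [4,0.1,10.5,0],
  [5,0.1,10.5,0],
])

```text
time: 21.12
tool_pos: [0.664, 0.0967, 0.2947]
ee_rot: [3.141, 0.007, 3.1]
wrist_force: [3.1, 0.3, 2.8]
width: 0.0004
finger_force: 1.9
```

Run:
```python
from h import *
o=get_obs();print(o['tool_pos'],o['wrist_force'])
rel([(.598,.09,.286),(.548,.09,.272),(.502,.09,.242),(.465,.09,.198)],3.105)
```

```text
[0.66395744 0.09668577 0.29473204] [3.07607931 0.29659871 2.77128586]
[ 6.57 -0.95  0.83]
[11.57 -1.16  2.2 ]
[16.19 -1.35  5.17]
[19.91 -1.51  9.54]
turn -0.3
```

Request:
servo_tool([
  [2,0,0.3,0],
  [4.2,0,0.6,0],
  [6.5,0,0.9,0],
  [9,0,1.5,0],
  [11.5,0,2.4,0],
  [13.8,0,3.6,0],
  [13.8,0,3.6,0],
])

```text
time: 22.0
tool_pos: [0.5252, 0.1025, 0.256]
ee_rot: [3.142, 0.001, 3.1]
wrist_force: [0.6, -0.4, 0.2]
width: 0.0002
finger_force: 0.0
```

Run:
```python
from h import *
o=get_obs();print(o['tool_pos'],o['wrist_force'])
rel([(.502,.09,.242),(.482,.09,.221),(.465,.09,.198),(.457,.09,.18),(.451,.09,.162)],3.105)
```

```text
[0.52523825 0.10250978 0.25597006] [ 0.56711788 -0.43905977  0.21188556]
[ 2.27 -1.35  1.39]
[ 4.27 -1.43  3.49]
[ 5.97 -1.5   5.79]
[ 6.77 -1.54  7.59]
[ 7.38 -1.56  9.39]
turn -0.3
```

Request:
servo_tool([
  [1.2,0,0.7,0],
  [2.3,0,1.5,0],
  [3.4,0,2.5,0],
  [4.4,0,3.6,0],
  [5.2,0,4.7,0],
  [6,0,5.8,0],
  [6,0,5.8,0],
])

```text
time: 22.88
tool_pos: [0.4653, 0.1049, 0.1959]
ee_rot: [-3.141, -0.002, 3.1]
wrist_force: [-0.2, -0.7, 0.0]
width: -0.0001
finger_force: 0.0
```

Run:
```python
from h import *
o=get_obs();print(o['time'],o['tool_pos'],o['wrist_force'])
rel([(.455,.09,.18),(.451,.09,.162)],3.105)
im=snapshot("side");im2=snapshot("scene")
cv2.imwrite("pics/s9.png",np.hstack([cv2.resize(im[140:290,220:420],(400,300)),cv2.resize(im2[90:270,190:430],(400,300))]))
```

```text
22.875 [0.46534856 0.10492011 0.19592892] [-0.18846936 -0.66875933  0.00342001]
[ 0.97 -1.53  1.6 ]
[ 1.36 -1.55  3.4 ]
turn -0.3
```

View pics/s9.png

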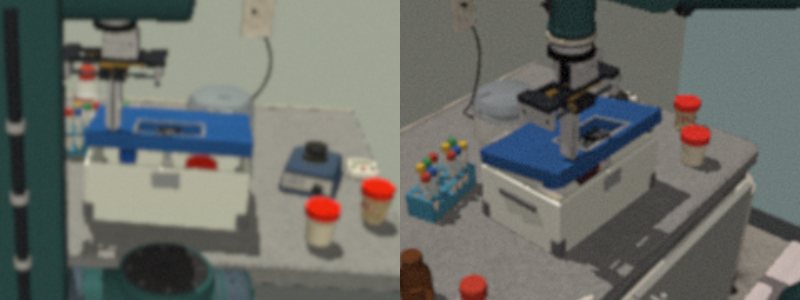

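The lid is almost down with the finger on its front-left edge. I'll press it shut.

Request:
servo_tool([
  [0.5,-0.5,1,0],
  [0.9,-0.5,2,0],
  [1.2,-0.5,2.9,0],
  [1.3,-0.5,3.5,0],
  [1.3,-0.5,3.9,0],
  [1.3,-0.5,4.1,0],
  [1.3,-0.5,4.1,0],
])

```text
time: 23.85
tool_pos: [0.4531, 0.1003, 0.1619]
ee_rot: [-3.141, 0.003, 3.099]
wrist_force: [-9.2, -1.0, 24.4]
width: 0.0003
finger_force: 12.7
```

Request:
servo_tool([
  [0,0,-3,0],
  [0,0,-8,0],
  [-4,0,-13,0],
  [-4,0,-18,0],
  [-4,0,-18,0],
  [-4,0,-18,0],
])

```text
time: 24.6
tool_pos: [0.4926, 0.0986, 0.3344]
ee_rot: [-3.141, -0.003, 3.099]
wrist_force: [0.2, -0.3, 0.2]
width: 0.001
finger_force: 0.0
```

Run:
```python
from h import *
o=get_obs();print(o['time'],o['tool_pos'],o['wrist_force'])
im=snapshot("side");im2=snapshot("scene")
cv2.imwrite("pics/s10.png",np.hstack([cv2.resize(im[140:290,220:420],(400,300)),cv2.resize(im2[90:270,190:430],(400,300))]))
a=cv2.imread("pics/scene0.png")
for i in (a,im2):
  m=blue(i);m[:, :236]=0;m[:,355:]=0
  ys,xs=np.nonzero(m); print([ (int(x),int(ys[xs==x].min()),int(ys[xs==x].max())) for x in (245,260,275,290,320,335)])
```

```text
24.6 [0.49256946 0.0985817  0.33441702] [ 0.19130782 -0.27444518  0.1589317 ]
[(245, 178, 189), (260, 169, 197), (275, 161, 283), (290, 154, 210), (320, 155, 189), (335, 160, 178)]
[(245, 178, 189), (260, 169, 197), (275, 161, 283), (290, 154, 209), (320, 154, 189), (335, 160, 178)]
```

View pics/s10.png

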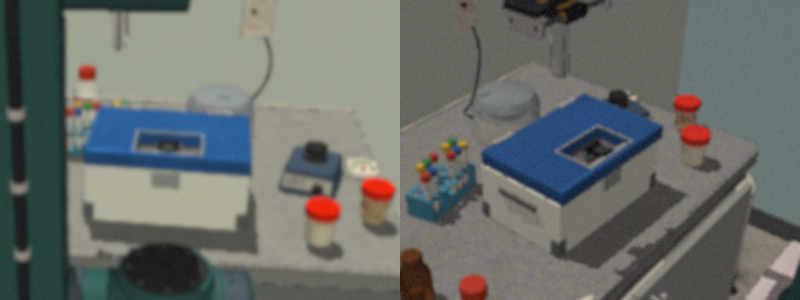

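The lid edges match the starting picture to within a pixel. The lid is shut with the paddle flush, and the arm is clear of everything.

```bash
python3 -c "
from bench import *
print(close_job())"
```

```text
the job is handed in; nothing more can be done
None
```

The lid was opened by its paddle, the blue-capped bottle was set down upright beside the cup, and the lid was pressed shut, so I handed the job in at about 25 s. No verdict came back; the lid's outline matched its starting position to within a pixel, but I inferred the latching from that and the 24 N press.

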